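# Hang the lift-off door on the parts cabinet

### The arm

A 6-joint arm with a two-finger parallel gripper is mounted at the origin on a cart in front of the work surface, level with it; the furniture and walls round the work are solid. World frame = base frame: x ahead of the robot, y to its left, z up, the work surface at z = 0. Lengths are in mm, angles in rad, forces in N, time in s.
With the tool pointing down it reaches from about 350 to 775 mm from the base axis. Payload 7.3 kg.
Tool frame: the origin (TCP) lies at the very end of the fingers, on their centre line; the grasp point (between the pads) lies 19 mm behind it (bot.grip_point_offset is the distance from the TCP to the grasp point, in mm); z points along the fingers, y is the line along which they close (so a half turn about z gives the same grasp; the last joint's range is limited). The gripper opens to 92 mm and grips with 3 to 60 N. Pads are 19 mm wide; open, the fingers measure 130 mm over their backs; the gripper's body (75 mm by 190 mm) begins 47 mm behind the grasp point.
Start: joints at [1.064, 0.342, 1.524, -0, 1.275, -0.146], TCP at [185.324, 491.223, 226.741] pointing down, gripper open.
Joint ranges: [-2.53, 2.53], [-0.77, 2.02], [0.04, 2.7], [-1, 4.14], [0.28, 2.66], [-3.11, 3.11]. Speed limits (rad/s): [2.57, 2.57, 3.14, 3.14, 3.14, 3.14].

### API

Orientations are given as [roll, pitch, yaw] about the fixed x, y, z axes, in that order (R = Rz(yaw) Ry(pitch) Rx(roll)).
In Python, from plant import bot gives the robot as it stands. The module is installed in compiled form; this text tells all that it offers.
- The arm moves only by the shell command python3 -m jog 'ROWS' [OPENING]. ROWS is JSON, a list of rows, each a list of 6 numbers: the shift along the tool's x, y, z in mm, then the turn, a rotation vector about the tool's x, y, z in rad. In form: [[dx, dy, dz, rx, ry, rz], ...]. A call has 1 to 12 rows; each row shifts and turns the commanded pose from where the row before left it, along the tool's axes as they then stand; what a row does not reach is not made up. A row lasts 1/10 s, in which the tool goes at most 50 mm and 8.59 degrees, less where a joint would pass 70% of its speed; a pose out of reach is approached as far as the arm can. A call with a gripper value outside its range is refused whole. OPENING is the opening in per cent of the stroke, from 0 (shut) to 100 (fully open), set as the call begins (- or left out, the last holds). The fingers move at their own pace and stop on an object; the grip force is fixed at half the most. Time passes only in rows, so rows that do not move let the fingers close. It gives the time, the measured TCP pose, the force, the opening and the grip force at its end, in the units of the state.
- bot.get_obs(): the state, without advancing time (a new reading comes with each control period).
- bot.capture(name): name is "scene" or "top" or "wrist"; returns the picture (400x640x3 uint8, red, green, blue); there is no depth.
- bot.camera_model(name): a dict with "fx", "fy", "cx", "cy" (pixels), "position" and "orientation" of the camera in the world; the wrist camera has in their place "T_tool_cam" (4x4, takes a point from camera to tool coordinates, whose origin is the TCP and whose axes are the flange's). Camera axes: x right, y down, z forward; pixel columns grow to the right and rows downward; lengths in mm; the calibration is good to about 2 mm. A picture is of the moment at which its call begins: read the wrist's pose just before it. camera_model takes no time and is no camera call.
- bot.close_job(): hands the job in; it is judged then, once.
Trained networks look in the newest picture that a camera, given by its name, has taken for a name from the list of things; names that differ only in an ending like _2 or _b are one class to them, and where a whole thing is asked for, a point or a joint stands for the part that bears it (a point fixed in the world has none). Each returns a list of dicts, best first, with "p" (0 to 1); they miss things now and then, are a little off and sometimes report something else, mostly with a low value. They report only what shows in the picture. A call takes as long as a camera call. They do not tell look-alikes from the thing itself.
- bot.outline_of(target, camera): "mask" (400x640 bool, what is visible of it) and "pixel" ([column, row] in pixels, amid what is visible of it).
The state is a dict: "time": time; "joint_positions": joint angles; "dq": joint speeds; "tau": joint torques, N m; "tool_pos": TCP position; "tcp_rot": TCP orientation; "contact_force": force on the tool from outside, world axes, zero at the start; "moment": the same for the moment, N m; "grip_width": finger opening in mm; "finger_force": force on a finger pad.
Only numpy, scipy, OpenCV 4.12 (cv2) and the standard library are available. Lean on these libraries where they do the work, as an engineer would, in place of code of your own. Each camera call takes 0.05 s, during which the arm holds its last target. There are 200 camera calls.

### The job

Lift the taller of the two grey doors out of the wooden rack and carry it over the parts standing between and hang it on the small grey cabinet: lower it so that both of its hinge knuckles drop fully onto the cabinet's two upright pins together. Leave it hanging there upright, swung to whatever angle you like, and leave the shorter door in the rack.

Things in the scene. Friction and masses are not known exactly. Their poses are not given: they have to be found in the camera images.
- tall_door_center (a point): centre of the panel of the taller grey steel door, upright in a rack slot (29 mm deep, 18 wide; slots 110 mm apart, either may be its). Panel 120 wide (x), 14 thick (y), 180 mm high (z), 250 g; pinch its top edge, 90 mm above this point, across the 14 mm. x points horizontally to the hinge edge, z up. A small knob stands 21 mm out on the -y side, 45 mm towards -x
- tall_door_lower_knuckle (a point): centre of the lower rim of the taller door's lower knuckle, on the bore axis, 75 mm along +x and 60 mm below the panel centre; same axes. The two knuckles are upright rings beyond the hinge edge, one above the other, 110 mm apart, 18 mm high, 30 mm outside, 22 mm bore, open at both ends
- lower_pin (a point): foot of the lower hinge pin of the fixed cabinet (160 wide, 120 deep, 210 mm high), where the lower knuckle's rim rests. The upper pin is the same, 110 mm above. Pins 26 mm high, 18 mm thick for 7 mm, then tapering to 6; each on a bracket 10 mm thick, so knuckles enter sideways between the brackets. x points into the cabinet, z up; open front 26 mm in +x, right side 10 mm in -y
- short_door: the shorter door, in the rack's other slot, same look: 120 x 14 x 110 mm, its knuckles only 52 mm apart, too close for the cabinet. Origin at the centre of its underside, x towards its hinge edge, z up. Its top (122 mm above the bench) and a toothed drum (130 mm wide, about 80 mm high) stand between the rack and the cabinet: the taller door must pass above them
There are look-alikes about, which are no part of the job. Leave any purple look-alike of the part that bears tall_door_center alone.

How it is judged:
By the outcome, as a careful person would: the job done as asked, in the order asked, and still so for the second after the job is handed in, with the robot touching nothing.
It also fails if it takes over 45 s, if anything falls off the work surface, if the arm or the gripper's body presses on something with over 40 N, if the wrist force passes 120 N, or if a joint passes its speed limit or range.

## Working session

There is one attempt and no reset: what is moved stays moved. The work goes in short steps, Python scripts to look and compute and a shell command to move; the robot and the scene stay as the last step left them, time stands still between calls to the robot, and variables do not carry over. Pictures are saved under pics/ and viewed, at most 10 in all, crops included, and the job is handed in when it is done.

```bash
mkdir -p pics; cat > h.py <<'E'
import numpy as np, cv2
from scipy.spatial.transform import Rotation as R
from plant import bot
def cap(cam,name=None):
    o=bot.get_obs(); im=bot.capture(cam)
    if name: cv2.imwrite(f'pics/{name}.png',im[:,:,::-1])
    return o,im
E
python3 - <<'E'
from h import *
for c in ['scene','top']:
    cap(c,c+'0'); m=bot.camera_model(c); print(m)
    for t in ['tall_door_center','tall_door_lower_knuckle','lower_pin','short_door']:
        for d in bot.outline_of(t,c)[:3]: 
            ys,xs=np.where(d['mask']); print(c,t,round(d['p'],2),d['pixel'],len(xs),xs.min(),xs.max(),ys.min(),ys.max())
print(bot.camera_model('wrist')); print(bot.get_obs())
E
```

```text
{'fx': 373.7674084518835, 'fy': 373.7674084518835, 'cx': 310.6219885728692, 'cy': 202.16169506135307, 'position': array([ 225.00788853, -593.50478708,  843.46515061]), 'orientation': array([-2.32569512,  0.00766742, -0.42094797])}
scene tall_door_center 0.69 [276.6, 169.1] 1733 252 299 143 199
scene tall_door_center 0.59 [239.9, 151.6] 646 229 253 124 181
scene tall_door_lower_knuckle 0.92 [237.1, 150.4] 819 227 254 121 182
scene tall_door_lower_knuckle 0.83 [276.1, 169.7] 1661 253 299 144 199
scene lower_pin 0.68 [436.2, 266.6] 7511 391 495 211 327
scene short_door 0.82 [288.7, 194.5] 1111 270 317 180 221
{'fx': 385.1596633065834, 'fy': 385.1596633065834, 'cx': 318.835302751081, 'cy': 198.11467438067578, 'position': array([ 329.25418051,  128.39547396, 1088.89913064]), 'orientation': array([-2.93180777e+00,  1.01594619e-04, -1.61169633e+00])}
top tall_door_center 0.73 [187.7, 246.0] 981 148 225 237 258
top tall_door_lower_knuckle 0.76 [185.9, 245.4] 879 147 223 237 258
top tall_door_lower_knuckle 0.57 [247.0, 217.8] 897 237 258 188 247
top lower_pin 0.73 [445.7, 126.7] 5563 398 492 
[... 504 characters left out ...]
00000000e+00]])}
{'time': 0.5, 'joint_positions': array([ 1.06400027e+00,  3.42055781e-01,  1.52415177e+00, -1.68043845e-05,
        1.27540308e+00, -1.45985569e-01]), 'dq': array([-0.00014216, -0.00066633, -0.00023032,  0.00078732, -0.00060888,
        0.00020172]), 'tau': array([ 8.41425317e-04, -4.30809224e+01, -2.44312656e+01,  7.19267805e-02,
        4.89864650e-02, -4.79992127e-05]), 'tool_pos': array([185.3157333 , 491.19848524, 226.69343413]), 'tcp_rot': array([-3.14157253e+00,  1.32900210e-05,  2.78078706e+00]), 'contact_force': array([0.20693884, 1.80747085, 0.08365201]), 'moment': array([ 0.02810921, -0.03745616,  0.0007613 ]), 'finger_force': 0.0, 'grip_width': 91.99975663634036}
```

View pics/scene0.png

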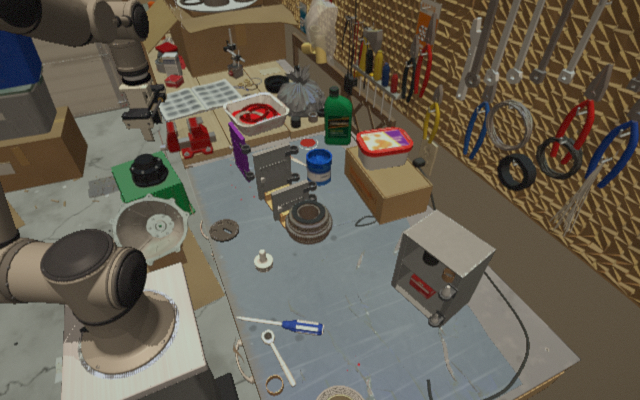

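View pics/top0.png

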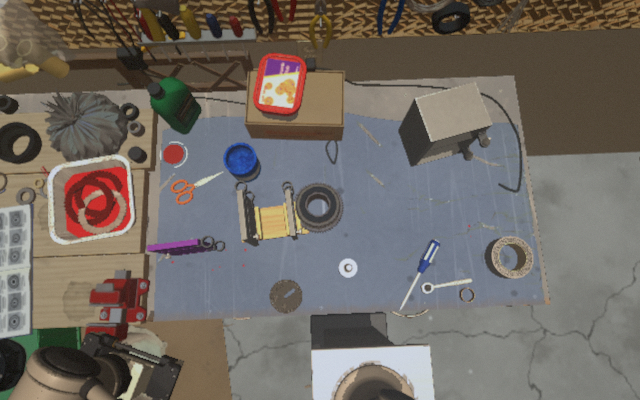

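The rack is at top-view (270,212). The tall grey door is on its left at (247,217) and the short one on its right at (289,207), with the knuckles towards +x. The purple look-alike is at (187,246). The cabinet is at (445,125), with its pins at about (470-485,145). I'll zoom in on these.

```bash
python3 - <<'E'
import cv2,numpy as np
s=cv2.imread('pics/scene0.png');t=cv2.imread('pics/top0.png')
f=lambda im,x,y,w,h:cv2.resize(im[y:y+h,x:x+w],(400,300),interpolation=cv2.INTER_CUBIC)
a=np.vstack([np.hstack([f(s,235,125,120,90),f(s,380,205,160,120)]),np.hstack([f(t,225,170,120,90),f(t,390,75,120,90)])])
cv2.imwrite('pics/z.png',a)
E
```

```text
(no output)
```

View pics/z.png

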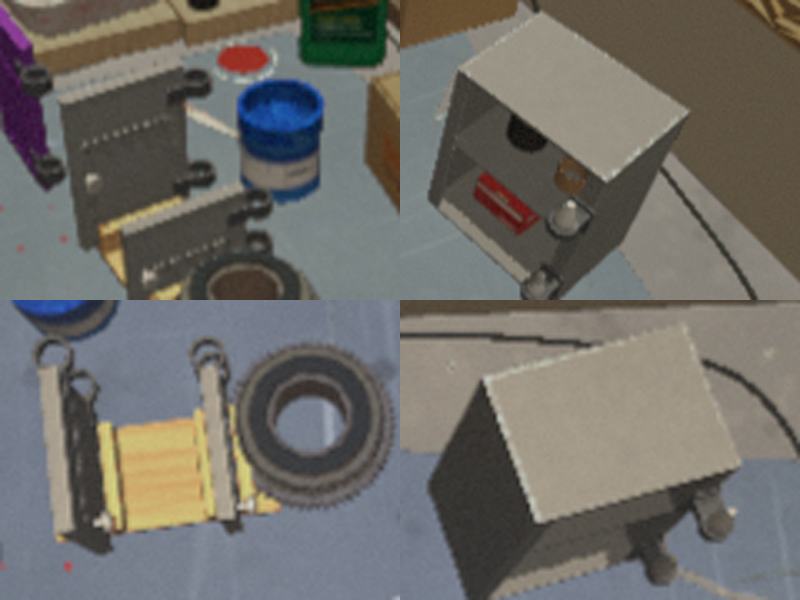

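```bash
cat > fit.py <<'E'
from h import *
from scipy.optimize import least_squares
M={c:bot.camera_model(c) for c in ['scene','top']}
def proj(m,P,T=None):
    if T is None: Rc=R.from_euler('xyz',m['orientation']).as_matrix(); p=m['position']
    else: Rc=T[:3,:3]; p=T[:3,3]
    q=(np.atleast_2d(P)-p)@Rc
    return np.c_[m['fx']*q[:,0]/q[:,2]+m['cx'],m['fy']*q[:,1]/q[:,2]+m['cy']]
def place(v,P): return np.array(P)@R.from_euler('z',v[3]).as_matrix().T+v[:3]
E
python3 - <<'E'
from fit import *
S=lambda z,k,o:np.array(z)/k+np.array(o)
door=[('scene',(62,97),(-60,0,90)),('scene',(183,68),(60,0,90)),('scene',(196,80),(75,0,68)),('scene',(201,171),(75,0,-42)),('scene',(80,247),(-60,-7,-90)),
('top',(52,367),(60,0,90)),('top',(64,533),(-60,0,90)),('top',(54,353),(75,0,68))]
off={'scene':(235,125),'top':(225,170)}
def rd(v): return np.concatenate([proj(M[c],place(v,[P]))[0]-S(z,10/3,off[c]) for c,z,P in door])
r=least_squares(rd,[400,250,102,0]); print(r.x,np.round(r.fun,1))
print('knuckle',place(r.x,[[75,0,-60]]))
cab=[('scene',(458,70),(26,150)),('scene',(540,12),(146,150)),('scene',(690,110),(146,-10)),('scene',(608,182),(26,-10)),
('top',(535,520),(26,150)),('top',(740,465),(26,-10)),('top',(690,325),(146,-10)),('top',(483,378),(146,150)),
('scene',(568,203),(0,0,136)),('scene',(541,275),(0,0,26)),('top',(718,516),(0,0,136)),('top',(660,562),(0,0,26))]
def rc(v):
    o=[]
    for c,z,P in cab:
        if len(P)==2: P=(*P,210-v[2])
        k,of=(2.5,(380,205)) if c=='scene' else (10/3,(390,75))
        o.append(proj(M[c],place(v,[P]))[0]-S(z,k,of))
    return np.concatenate(o)
for y0 in(0,.3):
    r=least_squares(rc,[550,-250,50,y0]); print(r.x,r.cost,np.round(r.fun,1))
E
```

```text
[3.79192011e+02 2.90716196e+02 1.13067892e+02 6.41915815e-02] [-38.3   9.4 -34.8   6.2 -33.2   7.2 -31.3   8.  -32.6  11.4   4.3 -45.6
   4.2 -42.3   5.  -46.6]
knuckle [[454.03754335 295.52725934  53.06789191]]
[ 6.48395067e+02 -5.06027444e+02  2.32673849e+02 -4.48224317e-02] 66558.06196750185 [ -85.2   64.1  -69.9   68.1  -59.8  100.3  -80.1   97.7  -38.  -107.
  -33.7  -90.2  -25.3  -93.3  -27.3 -109.5  -35.7   41.6  -58.1   47.9
   21.5 -124.6    1.4 -117.1]
[ 6.48395111e+02 -5.06027420e+02  2.32673856e+02 -4.48224587e-02] 66558.0619676217 [ -85.2   64.1  -69.9   68.1  -59.8  100.3  -80.1   97.7  -38.  -107.
  -33.7  -90.2  -25.3  -93.3  -27.3 -109.5  -35.7   41.6  -58.1   47.9
   21.5 -124.6    1.4 -117.1]
```

```bash
cat > f2.py <<'E'
from fit import *
S=lambda z,k,o,q:(np.array(z)-q)/k+np.array(o)
door=[('scene',(62,97),(-60,0,90)),('scene',(183,68),(60,0,90)),('scene',(196,80),(75,0,68)),('scene',(201,171),(75,0,-42)),('scene',(80,247),(-60,-7,-90)),
('top',(52,367),(60,0,90)),('top',(64,533),(-60,0,90)),('top',(54,353),(75,0,68))]
off={'scene':(235,125),'top':(225,170)}
def rd(v): return np.concatenate([proj(M[c],place(v,[P]))[0]-S(z,10/3,off[c],(0,300*(c=='top'))) for c,z,P in door])
r=least_squares(rd,[400,250,102,0]); print(r.x,np.round(r.fun,1))
print('knuckle',place(r.x,[[75,0,-60]]))
cab=[('scene',(458,70),(26,150)),('scene',(540,12),(146,150)),('scene',(690,110),(146,-10)),('scene',(608,182),(26,-10)),
('top',(535,520),(26,150)),('top',(740,465),(26,-10)),('top',(690,325),(146,-10)),('top',(483,378),(146,150)),
('scene',(568,203),(0,0,136)),('scene',(541,275),(0,0,26)),('top',(718,516),(0,0,136)),('top',(660,562),(0,0,26))]
def rc(v):
    o=[]
    for c,z,P in cab:
        if len(P)==2: P=(*P,210-v[2])
        k,of=(2.5,(380,205)) if c=='scene' else (10/3,(390,75))
        o.append(proj(M[c],place(v,[P]))[0]-S(z,k,of,(400,300*(c=='top'))))
    return np.concatenate(o)
for y0 in(0,.3):
    r=least_squares(rc,[550,-250,50,y0]); print(r.x,r.cost,np.round(r.fun,1))
E
python3 f2.py
```

```text
[4.90263511e+02 3.04016324e+02 9.92571664e+01 5.50580474e-02] [-1.5  0.9 -0.9 -1.2 -0.1 -0.2 -0.3 -0.1  0.2  1.9  0.  -0.9 -0.8 -0.9
  0.9 -0.5]
knuckle [[565.14986307 308.14359119  39.25716643]]
[ 6.55421272e+02 -3.04776290e+02  4.83475005e+01  2.34415359e-01] 21.103869911823963 [-0.8 -1.5  0.3 -1.  -0.3  0.4 -1.5 -0.1 -0.4 -0.   0.4 -0.5 -2.1 -1.9
 -0.8 -1.7 -0.7  2.1 -1.7  1.   2.4 -1.2  2.7 -0.7]
[ 6.55421276e+02 -3.04776292e+02  4.83474917e+01  2.34415403e-01] 21.103869911835773 [-0.8 -1.5  0.3 -1.  -0.3  0.4 -1.5 -0.1 -0.4 -0.   0.4 -0.5 -2.1 -1.9
 -0.8 -1.7 -0.7  2.1 -1.7  1.   2.4 -1.2  2.7 -0.7]
```

```bash
python3 -m jog '[[0,0,-37,0,0,-0.139],[0,0,-37,0,0,-0.139],[0,0,0,0,0,-0.138],[-37,-25.5,0,0,0,0],[-37,-25.5,0,0,0,0],[-37,-25.5,0,0,0,0],[-37,-25.5,0,0,0,0],[-37,-25.5,0,0,0,0],[-37,-25.5,0,0,0,0],[-37,-25.5,0,0,0,0],[-37,-25.5,0,0,0,0],[0,0,0,0,0,0]]' 60
cat > w.py <<'E'
from fit import *
import sys
def Tcam(o):
    T=np.eye(4);T[:3,:3]=R.from_euler('xyz',o['tcp_rot']).as_matrix();T[:3,3]=o['tool_pos']
    return T@bot.camera_model('wrist')['T_tool_cam']
if __name__=='__main__':
    o,im=cap('wrist',sys.argv[1]); np.save('pics/T_'+sys.argv[1],Tcam(o)); print(o['time'],o['tool_pos'],o['tcp_rot'])
E
python3 w.py w1
```

```text
time: 1.7
tool_pos: [496.1, 300.5, 299.7]
tcp_rot: [-3.14, 0.0, -3.092]
contact_force: [-0.2, 0.9, -1.0]
grip_width: 55.3
finger_force: 0.0
1.7 [496.06894222 300.47321517 299.69749245] [-3.14005839e+00  4.67101841e-04 -3.09193488e+00]
```

View pics/w1.png

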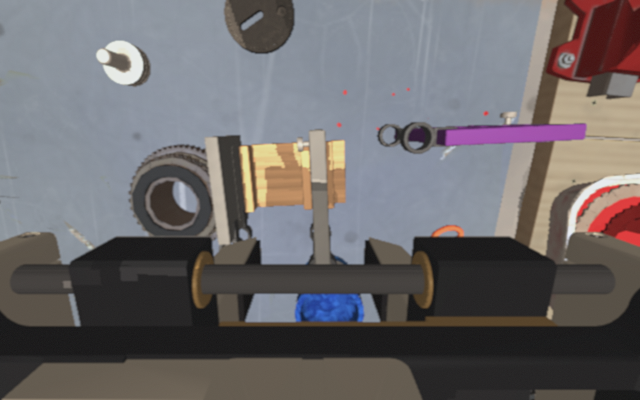

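```bash
python3 - <<'E'
from w import *
m=bot.camera_model('wrist');T=np.load('pics/T_w1.npy')
def ray(u,v,z):
    d=T[:3,:3]@[(u-m['cx'])/m['fx'],(v-m['cy'])/m['fy'],1]; return T[:3,3]+d*(z-T[2,3])/d[2]
for p in [(318,131),(322,264),(311,131),(326,131),(314,264),(329,264)]: print(p,ray(*p,192).round(1))
for z in (180,192): print(proj(m,place([490,304,z-90,.055],[[-60,0,90],[60,0,90],[75,0,68]]),T).round(1))
im=cv2.imread('pics/w1.png'); cv2.imwrite('pics/w1z.png',cv2.resize(im[120:280,240:400],(800,600) if 0 else (600,600),interpolation=cv2.INTER_CUBIC))
E
```

```text
(318, 131) [430.8 301.  192. ]
(322, 264) [548.2 311.  192. ]
(311, 131) [431.1 295.3 192. ]
(326, 131) [430.5 307.5 192. ]
(314, 264) [548.5 303.7 192. ]
(329, 264) [547.8 317.3 192. ]
[[317.5 130. ]
 [317.7 260.3]
 [317.4 265.1]]
[[317.7 130.1]
 [317.9 265.6]
 [317.6 270.2]]
```

View pics/w1z.png

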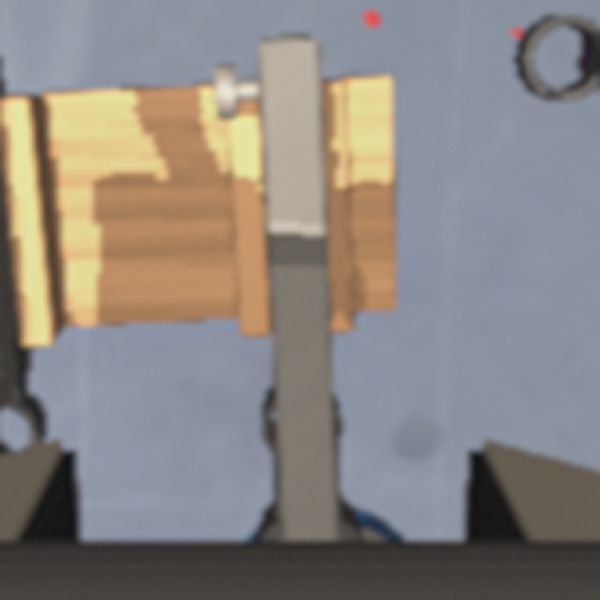

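```bash
python3 -m jog '[[5.5,6,0,0,0,-0.035],[0,0,46,0,0,0],[0,0,46,0,0,0],[0,0,46,0,0,0],[0,0,0,0,0,0],[0,0,0,0,0,0],[0,0,0,0,0,0]]' 60; python3 -m jog '[[0,0,0,0,0,0],[0,0,0,0,0,0],[0,0,0,0,0,0],[0,0,0,0,0,0],[0,0,0,0,0,0],[0,0,0,0,0,0]]' 0
```

```text
time: 2.45
tool_pos: [487.2, 311.0, 165.9]
tcp_rot: [3.14, 0.005, -3.05]
contact_force: [0.3, 0.1, 0.4]
grip_width: 54.8
finger_force: 0.0
time: 3.05
tool_pos: [486.4, 309.3, 162.7]
tcp_rot: [-3.141, 0.0, -3.051]
contact_force: [1.0, -1.7, 1.7]
grip_width: 14.0
finger_force: 29.9
```

```bash
python3 -m jog '[[0,0,-15,0,0,0],[0,0,-15,0,0,0],[0,0,-25,0,0,0],[0,0,-30,0,0,0],[0,0,-30,0,0,0],[0,0,-35,0,0,0],[0,0,0,0,0,0],[0,0,0,0,0,0]]'; python3 w.py w2
```

```text
time: 3.85
tool_pos: [486.2, 309.5, 312.1]
tcp_rot: [-3.142, -0.0, -3.051]
contact_force: [0.1, 0.6, -3.6]
grip_width: 13.6
finger_force: 30.0
3.85 [486.15438876 309.46991842 312.14180216] [-3.14158244e+00 -3.19617314e-04 -3.05143279e+00]
```

View pics/w2.png

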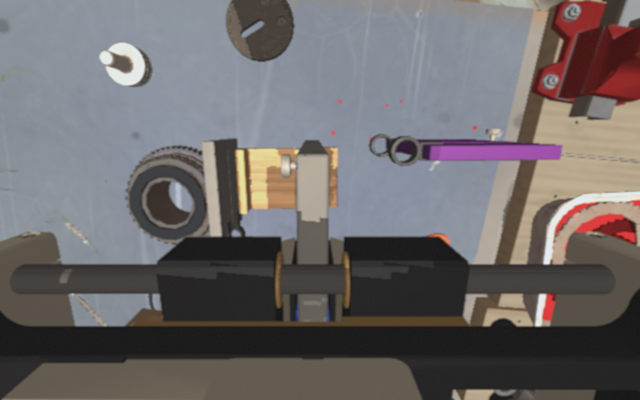

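The door is clear of the rack and held. Its near end shows at (313,142-153) and the short door is still in its slot. Next I'll work out the in-hand pose.

```bash
python3 - <<'E'
from w import *
m=bot.camera_model('wrist');T=np.load('pics/T_w2.npy')
tp=np.array([486.15,309.47,312.14]); yaw=np.pi-3.0514
for off in(-4,0,4):
  for h in (26,30,34):
    v=[tp[0]+off*np.cos(yaw),tp[1]+off*np.sin(yaw),tp[2]+h-90,yaw]
    print(off,h,proj(m,place(v,[[-60,-7,90],[-60,7,90],[-60,-7,-90],[-60,7,-90]]),T).round(1).tolist())
im=cv2.imread('pics/w2.png'); cv2.imwrite('pics/w2z.png',cv2.resize(im[130:190,270:350],(800,600),interpolation=cv2.INTER_CUBIC))
E
```

```text
-4 26 [[296.9, 136.8], [331.2, 136.8], [305.8, 132.0], [320.3, 132.0]]
-4 30 [[296.5, 137.0], [331.8, 137.0], [305.7, 132.1], [320.4, 132.0]]
-4 34 [[296.0, 137.3], [332.5, 137.3], [305.6, 132.1], [320.5, 132.1]]
0 26 [[297.1, 146.8], [331.1, 146.7], [305.8, 136.3], [320.3, 136.3]]
0 30 [[296.6, 147.3], [331.7, 147.3], [305.7, 136.4], [320.4, 136.4]]
0 34 [[296.1, 147.9], [332.3, 147.9], [305.6, 136.5], [320.5, 136.5]]
4 26 [[297.2, 156.6], [331.0, 156.6], [305.8, 140.5], [320.3, 140.5]]
4 30 [[296.7, 157.4], [331.5, 157.4], [305.7, 140.7], [320.4, 140.7]]
4 34 [[296.2, 158.4], [332.1, 158.3], [305.7, 140.8], [320.5, 140.8]]
```

View pics/w2z.png

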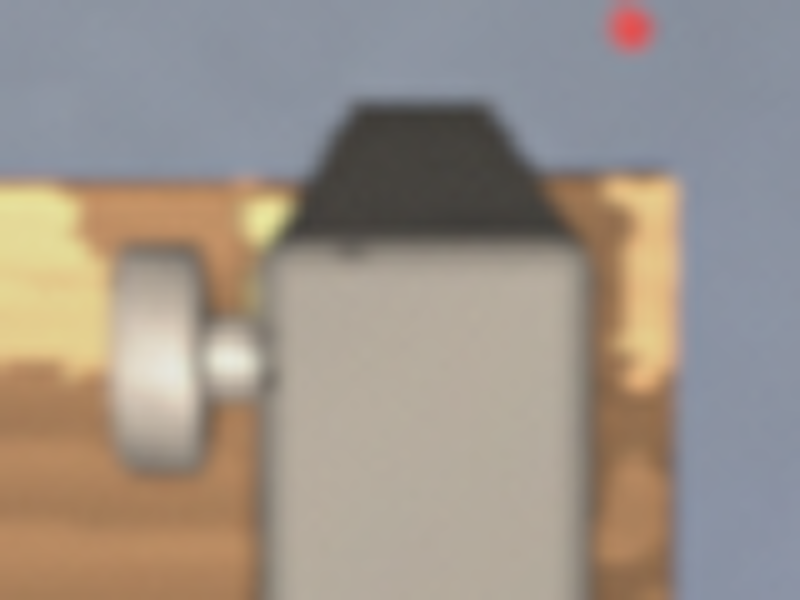

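```bash
python3 -m jog '[[1,-13,0,0,0,0],[2.3,-26,0,0,0,0],[2.3,-26,0,0,0,0],[2.3,-26,0,0,0,0],[2.3,-26,0,0,0,0],[2.3,-26,0,0,0,0],[2.3,-26,0,0,0,0],[2.3,-26,0,0,0,0],[2.3,-26,0,0,0,0],[2.3,-26,0,0,0,0],[2.3,-26,0,0,0,0],[2.3,-26,0,0,0,0]]';python3 -m jog '[[2.3,-26,0,0,0,0],[2.3,-26,0,0,0,0],[2.3,-26,0,0,0,0],[2.3,-26,0,0,0,0],[2.3,-26,0,0,0,0],[2.3,-26,0,0,0,0],[2.3,-26,0,0,0,0],[2.3,-26,0,0,0,0],[2.3,-26,0,0,0,0],[2.3,-26,0,0,0,0],[2.3,-26,0,0,0,0],[2.3,-26,0,0,0,0]]';python3 -m jog '[[0,-8,0,0,0,0],[0,0,0,0,0,0],[0,0,0,0,0,0]]'; python3 -c "
from h import *
cap('scene','s2');cap('top','t2');print(bot.get_obs()['joint_positions'])"
```

```text
time: 5.1
tool_pos: [485.9, 7.7, 311.3]
tcp_rot: [3.141, -0.003, -3.052]
contact_force: [0.2, 0.1, -3.6]
grip_width: 13.8
finger_force: 30.0
time: 6.3
tool_pos: [486.3, -305.1, 311.0]
tcp_rot: [3.14, -0.002, -3.052]
contact_force: [0.0, 1.1, -2.4]
grip_width: 13.9
finger_force: 30.0
time: 6.6
tool_pos: [487.9, -311.1, 312.0]
tcp_rot: [3.14, -0.001, -3.051]
contact_force: [0.0, 0.4, -3.5]
grip_width: 13.9
finger_force: 30.0
[-6.99247138e-01  3.97691344e-01  1.20587703e+00  3.60523382e-04
  1.53868703e+00 -2.36130537e+00]
```

```bash
python3 - <<'E'
import cv2,numpy as np
s=cv2.imread('pics/s2.png');t=cv2.imread('pics/t2.png')
f=lambda im,x,y,w,h:cv2.resize(im[y:y+h,x:x+w],(400,600),interpolation=cv2.INTER_CUBIC)
cv2.imwrite('pics/z2.png',np.hstack([f(s,350,180,120,180),f(t,410,90,100,150)]))
E
```

```text
(no output)
```

View pics/z2.png

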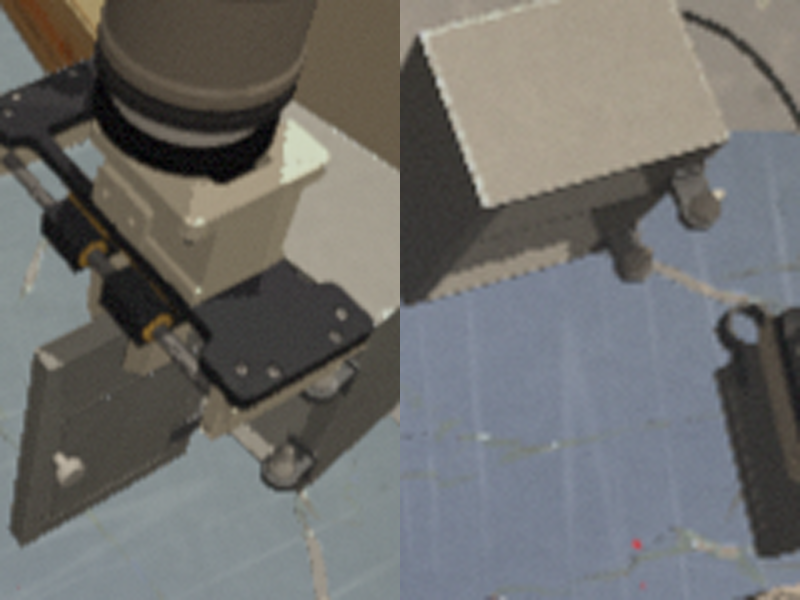

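The scene camera's view of the knuckle is blocked by the gripper. I'll half-turn the tool so the wrist camera faces the pins and measure them in arm coordinates.

```bash
python3 -m jog '[[0,0,0,0,0,0.1495],[0,0,0,0,0,0.1495],[0,0,0,0,0,0.1495],[0,0,0,0,0,0.1495],[0,0,0,0,0,0.1495],[0,0,0,0,0,0.1495],[0,0,0,0,0,0.1495],[0,0,0,0,0,0.1495],[0,0,0,0,0,0.1495],[0,0,0,0,0,0.1495],[0,0,0,0,0,0.1495],[0,0,0,0,0,0.1495]]';python3 -m jog '[[0,0,0,0,0,0.1495],[0,0,0,0,0,0.1495],[0,0,0,0,0,0.1495],[0,0,0,0,0,0.1495],[0,0,0,0,0,0.1495],[0,0,0,0,0,0.1495],[0,0,0,0,0,0.1495],[0,0,0,0,0,0.1495],[0,0,0,0,0,0.1495],[20,0,0,0,0,0],[20,0,0,0,0,0],[0,0,0,0,0,0]]'; python3 -m jog '[[0,0,0,0,0,0],[0,0,0,0,0,0],[0,0,0,0,0,0]]'; python3 w.py w3; python3 - <<'E'
from w import *
m=bot.camera_model('wrist');T=np.load('pics/T_w3.npy')
v=[655.4,-304.8,48.3,.234]
print(proj(m,place(v,[[0,0,0],[0,0,26],[0,0,110],[0,0,136],[26,-10,161.7],[26,150,161.7]]),T).round(1).tolist())
im=cv2.imread('pics/w3.png'); cv2.imwrite('pics/w3z.png',cv2.resize(im[0:200,200:460],(780,600),interpolation=cv2.INTER_CUBIC))
E
```

```text
time: 7.9
tool_pos: [488.5, -310.7, 313.0]
tcp_rot: [3.141, -0.0, 1.433]
contact_force: [0.3, 0.3, -3.1]
grip_width: 13.9
finger_force: 30.0
time: 9.1
tool_pos: [530.0, -306.5, 312.4]
tcp_rot: [-3.141, -0.001, 0.095]
contact_force: [0.2, -0.3, -3.4]
grip_width: 13.4
finger_force: 30.0
time: 9.4
tool_pos: [527.7, -308.0, 313.0]
tcp_rot: [3.141, -0.0, 0.092]
contact_force: [0.2, 0.3, -2.3]
grip_width: 13.9
finger_force: 30.0
9.4 [ 527.71225166 -308.01522445  313.02623978] [ 3.14143477e+00 -1.12493851e-04  9.21190647e-02]
[[318.2, 78.1], [318.7, 74.6], [320.5, 59.3], [321.4, 52.6], [331.1, 3.9], [119.7, 38.1]]
```

View pics/w3z.png

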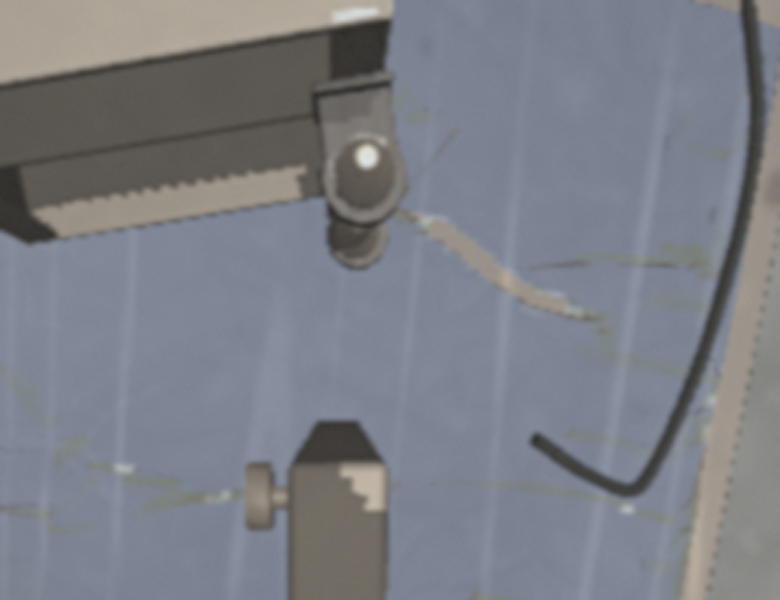

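The upper pin tip is at px (322.3,51.7) against a predicted (321.4,52.6), so the pin is at about (655.4,-305.6). I'll turn back, lower to the entry height and advance.

```bash
python3 -m jog '[[-20,0,0,0,0,0],[-20,0,0,0,0,0],[0,0,0,0,0,0],[0,0,0,0,0,-0.1495],[0,0,0,0,0,-0.1495],[0,0,0,0,0,-0.1495],[0,0,0,0,0,-0.1495],[0,0,0,0,0,-0.1495],[0,0,0,0,0,-0.1495],[0,0,0,0,0,-0.1495],[0,0,0,0,0,-0.1495],[0,0,0,0,0,-0.1495]]';python3 -m jog '[[0,0,0,0,0,-0.1495],[0,0,0,0,0,-0.1495],[0,0,0,0,0,-0.1495],[0,0,0,0,0,-0.1495],[0,0,0,0,0,-0.1495],[0,0,0,0,0,-0.1495],[0,0,0,0,0,-0.1495],[0,0,0,0,0,-0.1495],[0,0,0,0,0,-0.1495],[0,0,0,0,0,-0.1495],[0,0,0,0,0,-0.1495],[0,0,0,0,0,-0.1495]]'; python3 -m jog '[[0,0,25,0,0,0],[0,0,25,0,0,0],[0,0,25,0,0,0],[0,0,23,0,0,0],[0,0,0,0,0,0],[0,0,0,0,0,0],[0,0,0,0,0,0],[0,0,0,0,0,0]]'
```

```text
time: 10.65
tool_pos: [488.7, -311.8, 312.8]
tcp_rot: [3.141, -0.0, 1.444]
contact_force: [-0.4, -0.0, -2.9]
grip_width: 14.0
finger_force: 30.0
time: 11.85
tool_pos: [488.6, -311.8, 312.8]
tcp_rot: [-3.142, 0.0, -3.045]
contact_force: [-0.6, 0.3, -3.4]
grip_width: 14.0
finger_force: 30.0
time: 12.65
tool_pos: [489.0, -312.3, 216.3]
tcp_rot: [-3.14, 0.002, -3.051]
contact_force: [0.4, 1.0, -3.1]
grip_width: 14.0
finger_force: 30.0
```

```bash
python3 -m jog '[[-15,-1.4,0,0,0,0],[-20,-1.9,0,0,0,0],[-20,-1.9,0,0,0,0],[-15,-1.4,0,0,0,0],[-10,-0.9,0,0,0,0],[-8.3,-0.8,0,0,0,0],[0,0,0,0,0,0],[0,0,0,0,0,0],[0,0,0,0,0,0]]'; python3 - <<'E'
from fit import *
a=cap('scene','s3')[1];b=cap('top','t3')[1]
print(bot.get_obs()['tool_pos'])
f=lambda im,x,y,w,h:cv2.resize(im[y:y+h,x:x+w],(400,600),interpolation=cv2.INTER_CUBIC)[:,:,::-1]
cv2.imwrite('pics/z3.png',np.hstack([f(a,400,220,80,120),f(b,440,90,80,120)]))
E
```

```text
time: 13.55
tool_pos: [576.6, -312.2, 215.0]
tcp_rot: [-3.142, -0.0, -3.052]
contact_force: [-0.1, 0.7, -3.7]
grip_width: 13.5
finger_force: 30.0
[ 576.67070431 -312.22358837  214.96680443]
```

View pics/z3.png

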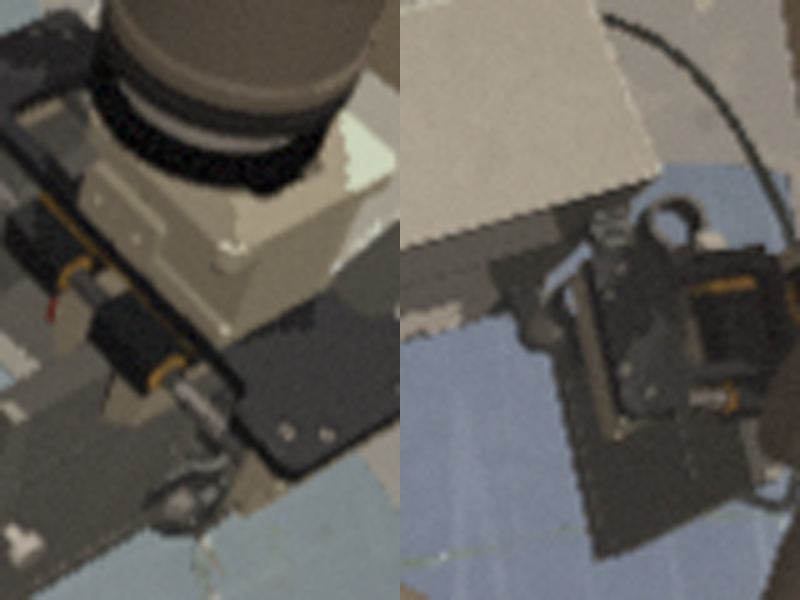

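```bash
python3 - <<'E'
from fit import *
tp=np.array([576.67,-312.22,214.97]);yaw=np.pi-3.052
for off in(0,3,6):
    v=[tp[0]+off*np.cos(yaw),tp[1]+off*np.sin(yaw),tp[2]+29.3-90,yaw]
    P=place(v,[[75,0,68],[75,0,50],[75,0,-42],[75,0,-60]])
    for c in('top','scene'):print(off,c,proj(M[c],P).round(1).tolist())
P=place([655.4,-305.6,48.3,.234],[[0,0,136],[0,0,110],[0,0,26],[0,0,0]])
for c in('top','scene'):print('pin',c,proj(M[c],P).round(1).tolist())
E
```

```text
0 top [[495.2, 134.5], [491.9, 137.2], [476.7, 149.8], [474.0, 152.0]]
0 scene [[449.7, 278.4], [447.5, 283.6], [437.2, 308.0], [435.4, 312.3]]
3 top [[494.9, 133.3], [491.6, 136.1], [476.5, 148.7], [473.8, 150.9]]
3 scene [[450.8, 277.8], [448.6, 283.0], [438.3, 307.4], [436.4, 311.7]]
6 top [[494.6, 132.1], [491.3, 134.9], [476.2, 147.6], [473.6, 149.9]]
6 scene [[451.9, 277.1], [449.7, 282.4], [439.3, 306.8], [437.4, 311.1]]
pin top [[488.2, 138.6], [483.8, 142.3], [471.0, 152.9], [467.5, 155.9]]
pin scene [[446.7, 288.6], [443.7, 295.6], [434.9, 316.3], [432.5, 322.2]]
```

```bash
python3 -m jog '[[-1.5,0,5,0,0,0],[0,0,7,0,0,0],[0,0,6,0,0,0],[0,0,3,0,0,0],[0,0,3,0,0,0],[0,0,3,0,0,0],[0,0,0,0,0,0]]'; python3 -m jog '[[0,0,2,0,0,0],[0,0,2,0,0,0],[0,0,0,0,0,0]]'
```

```text
time: 14.35
tool_pos: [578.4, -311.9, 187.2]
tcp_rot: [3.141, -0.001, -3.051]
contact_force: [-1.0, 0.5, -2.8]
grip_width: 14.1
finger_force: 30.0
time: 14.65
tool_pos: [578.5, -311.9, 183.4]
tcp_rot: [3.141, -0.0, -3.051]
contact_force: [0.0, 0.3, -2.6]
grip_width: 13.9
finger_force: 30.0
```

```bash
python3 -m jog '[[0,0,2,0,0,0],[0,0,2,0,0,0],[0,0,0,0,0,0]]'; python3 -m jog '[[0,0,2,0,0,0],[0,0,2,0,0,0],[0,0,0,0,0,0]]'
```

```text
time: 14.95
tool_pos: [578.4, -311.9, 179.3]
tcp_rot: [3.141, -0.0, -3.051]
contact_force: [-0.4, 0.0, -2.4]
grip_width: 13.8
finger_force: 30.0
time: 15.25
tool_pos: [578.7, -312.0, 175.9]
tcp_rot: [-3.141, 0.001, -3.051]
contact_force: [0.9, 1.8, -2.5]
grip_width: 14.0
finger_force: 30.0
```

```bash
python3 -m jog '[[0,0,2,0,0,0],[0,0,1.5,0,0,0],[0,0,0,0,0,0]]'; python3 -m jog '[[0,0,1.5,0,0,0],[0,0,1.5,0,0,0],[0,0,0,0,0,0]]'
```

```text
time: 15.55
tool_pos: [578.6, -312.4, 175.2]
tcp_rot: [-3.139, 0.002, -3.051]
contact_force: [-7.1, 1.6, 12.1]
grip_width: 13.7
finger_force: 30.0
time: 15.85
tool_pos: [578.6, -312.8, 175.0]
tcp_rot: [-3.137, 0.004, -3.051]
contact_force: [-11.1, 4.3, 24.7]
grip_width: 14.0
finger_force: 30.1
```

Contact came about 7 mm above the expected seat, which is the pin's full-diameter shoulder. The lateral push is towards -x/+y, so I'll back off and shift that way.

```bash
python3 -m jog '[[0,0,-5,0,0,0],[1.3,0.6,0,0,0,0],[0,0,0,0,0,0],[0,0,0,0,0,0]]'; python3 -m jog '[[0,0,1.5,0,0,0],[0,0,1.5,0,0,0],[0,0,0,0,0,0]]';  python3 -m jog '[[0,0,1.5,0,0,0],[0,0,0,0,0,0]]'
```

```text
time: 16.25
tool_pos: [577.6, -311.9, 175.1]
tcp_rot: [-3.14, 0.001, -3.051]
contact_force: [-2.4, 0.5, 7.2]
grip_width: 13.9
finger_force: 30.0
time: 16.55
tool_pos: [577.4, -312.2, 174.5]
tcp_rot: [-3.139, 0.002, -3.051]
contact_force: [-7.0, 2.1, 17.4]
grip_width: 13.6
finger_force: 30.0
time: 16.75
tool_pos: [577.4, -312.3, 174.3]
tcp_rot: [-3.138, 0.003, -3.051]
contact_force: [-8.9, 2.3, 24.9]
grip_width: 14.0
finger_force: 30.0
```

```bash
python3 -m jog '[[0,0,-1.5,0,0,0],[1,0,0,0,0,0],[0,0,0,0,0,0]]'; python3 -m jog '[[1,0,0,0,0,0],[0,0,0,0,0,0]]';  python3 -m jog '[[1,0,0,0,0,0],[0,0,0,0,0,0]]'; python3 -c "
from h import *;o=bot.get_obs();print(o['moment'],o['tool_pos'],o['tcp_rot'])"
```

```text
time: 17.05
tool_pos: [576.9, -312.2, 174.2]
tcp_rot: [-3.139, 0.003, -3.051]
contact_force: [-3.8, 2.1, 16.0]
grip_width: 14.0
finger_force: 30.0
time: 17.25
tool_pos: [575.8, -312.3, 173.6]
tcp_rot: [-3.139, 0.003, -3.051]
contact_force: [-4.2, 0.9, 13.8]
grip_width: 13.6
finger_force: 30.0
time: 17.45
tool_pos: [574.8, -312.3, 173.1]
tcp_rot: [-3.14, 0.003, -3.051]
contact_force: [-2.1, 1.3, 10.2]
grip_width: 13.9
finger_force: 30.0
[0.31116747 0.08444066 0.03952608] [ 574.84031208 -312.26504909  173.0639921 ] [-3.13954495e+00  2.64175382e-03 -3.05146012e+00]
```

```bash
python3 -m jog '[[1,0,0,0,0,0],[0,0,0,0,0,0]]'; python3 -m jog '[[1,0,0.5,0,0,0],[0,0,0,0,0,0]]';  python3 -m jog '[[0.5,0,0.5,0,0,0],[0,0,0,0,0,0]]'; python3 -c "
from h import *;o=bot.get_obs();print(o['moment'],o['tool_pos'],o['tcp_rot'])"
```

```text
time: 17.65
tool_pos: [574.7, -312.2, 173.0]
tcp_rot: [-3.139, 0.004, -3.051]
contact_force: [0.5, 1.1, 8.6]
grip_width: 14.1
finger_force: 30.0
time: 17.85
tool_pos: [574.6, -312.2, 172.9]
tcp_rot: [-3.139, 0.007, -3.051]
contact_force: [4.5, 1.3, 8.9]
grip_width: 14.0
finger_force: 30.0
time: 18.05
tool_pos: [574.6, -312.3, 172.9]
tcp_rot: [-3.138, 0.008, -3.051]
contact_force: [4.5, 1.6, 11.4]
grip_width: 13.7
finger_force: 30.0
[ 0.53823871 -0.88446654 -0.00763735] [ 574.58142639 -312.32010192  172.87981118] [-3.13816417  0.00762416 -3.05090132]
```

```bash
python3 -m jog '[[-1.7,0,-0.5,0,0,0],[0,1,0,0,0,0],[0,0,0,0,0,0]]'; python3 -m jog '[[0,1,0,0,0,0],[0,0,0,0,0,0]]';  python3 -m jog '[[0,0,0.5,0,0,0],[0,0,0,0,0,0]]'; python3 -c "
from h import *;o=bot.get_obs();print(o['moment'],o['tool_pos'],o['tcp_rot'])"
```

```text
time: 18.35
tool_pos: [574.7, -311.9, 173.0]
tcp_rot: [-3.138, 0.004, -3.052]
contact_force: [-0.2, -1.0, 10.7]
grip_width: 13.6
finger_force: 30.0
time: 18.55
tool_pos: [574.6, -311.4, 173.0]
tcp_rot: [-3.137, 0.005, -3.052]
contact_force: [-0.9, -1.6, 9.4]
grip_width: 14.0
finger_force: 30.0
time: 18.75
tool_pos: [574.7, -311.5, 173.0]
tcp_rot: [-3.137, 0.005, -3.052]
contact_force: [0.2, -1.5, 13.0]
grip_width: 13.8
finger_force: 30.0
[-0.21284696 -0.02235046 -0.15655027] [ 574.66359445 -311.45199892  172.99718977] [-3.13675692  0.00494396 -3.05192551]
```

```bash
python3 -m jog '[[0,0,-1,0,0,0],[0,0,0,0,0,0],[0,0,0,0,0,0]]'; python3 w.py w4; python3 -m jog '[[0,0,0,0,0,0],[0,0,0,0,0,0],[0,0,0,0,0,0],[0,0,0,0,0,0],[0,0,0,0,0,0]]' 35; python3 w.py w5; python3 - <<'E'
from fit import *
a=cv2.imread('pics/w4.png',0)[120:175,280:350].astype(float);b=cv2.imread('pics/w5.png',0)[120:175,280:350].astype(float)
for n,g in(('4',a),('5',b)):
    print(n,'col profile rows120..',g[:,33].astype(int).tolist()); print('row160',g[40].astype(int).tolist())
E
```

```text
time: 19.05
tool_pos: [574.7, -311.4, 173.1]
tcp_rot: [-3.137, 0.004, -3.052]
contact_force: [0.3, -1.7, 8.6]
grip_width: 13.5
finger_force: 30.0
19.05 [ 574.65260684 -311.35575422  173.05888851] [-3.13740685  0.00439731 -3.05200279]
time: 19.6
tool_pos: [573.2, -309.7, 170.8]
tcp_rot: [3.141, -0.0, -3.051]
contact_force: [-0.5, -0.1, -0.4]
grip_width: 32.0
finger_force: 0.0
19.6 [ 573.16339748 -309.68755324  170.81641329] [ 3.14105396e+00 -4.63100802e-04 -3.05129007e+00]
4 col profile rows120.. [137, 138, 137, 138, 138, 138, 138, 137, 137, 136, 135, 136, 136, 137, 135, 136, 135, 135, 135, 137, 138, 137, 137, 138, 125, 89, 59, 58, 60, 60, 58, 63, 87, 122, 142, 155, 163, 166, 167, 167, 167, 154, 122, 96, 92, 93, 95, 94, 94, 94, 94, 93, 94, 94, 94]
row160 [134, 135, 140, 145, 146, 146, 145, 141, 138, 127, 111, 111, 128, 137, 139, 135, 130, 134, 146, 156, 163, 164, 165, 164, 164, 164, 165, 165, 165, 166, 166, 167, 167, 167, 168, 163, 145, 111, 93, 94, 95, 95, 95, 95, 96, 94, 92, 88, 90, 113, 136, 141, 139, 137, 136, 136, 137, 136, 136, 137, 138, 140, 140, 142, 143, 142, 141, 141, 139, 138]
5 col profile rows120.. [138, 138, 138, 138, 138, 139, 139, 140, 139, 139, 139, 138, 137, 138, 138, 138, 137, 137, 137, 137, 136, 137, 137, 138, 139, 139, 127, 90, 61, 56, 60, 60, 60, 60, 59, 66, 88, 113, 129, 139, 144, 137, 121, 112, 111, 109, 99, 94, 94, 95, 94, 94, 95, 94, 94]
row160 [120, 115, 113, 111, 109, 108, 110, 119, 130, 136, 134, 123, 120, 134, 151, 162, 164, 163, 163, 163, 164, 164, 165, 164, 164, 164, 164, 164, 165, 166, 165, 167, 162, 144, 111, 95, 93, 95, 96, 94, 96, 95, 93, 89, 91, 112, 134, 142, 142, 140, 138, 138, 138, 137, 138, 138, 138, 139, 140, 142, 142, 144, 144, 143, 143, 142, 140, 138, 138, 137]
```

```bash
python3 -m jog '[[0,0,-20,0,0,0],[0,0,-20,0,0,0],[0,0,-20,0,0,0],[-20,-1.8,0,0,0,0],[-20,-1.8,0,0,0,0],[0,0,0,0,0,0],[0,0,0,0,0,0]]'; python3 -m jog '[[0,0,0,0,0,0],[0,0,10,0,0,0],[0,0,10,0,0,0],[0,0,5,0,0,0],[0,0,0,0,0,0],[0,0,0,0,0,0]]' 0;  python3 -m jog '[[0,0,2,0,0,0],[0,0,0,0,0,0]]'; python3 -m jog '[[0,0,2,0,0,0],[0,0,0,0,0,0]]'; python3 -m jog '[[0,0,2,0,0,0],[0,0,0,0,0,0]]'
```

```text
time: 20.35
tool_pos: [613.0, -309.6, 230.5]
tcp_rot: [3.141, -0.001, -3.051]
contact_force: [0.0, 0.1, 0.4]
grip_width: 31.9
finger_force: 0.0
time: 20.95
tool_pos: [613.3, -309.8, 205.9]
tcp_rot: [3.141, -0.0, -3.052]
contact_force: [0.5, -0.5, -0.3]
grip_width: 0.6
finger_force: 0.0
time: 21.15
tool_pos: [613.6, -309.9, 204.6]
tcp_rot: [-3.141, 0.001, -3.051]
contact_force: [-0.6, 1.0, 1.5]
grip_width: 0.2
finger_force: 0.4
time: 21.35
tool_pos: [613.8, -310.4, 204.3]
tcp_rot: [-3.139, 0.002, -3.052]
contact_force: [-2.9, -0.5, 9.5]
grip_width: 0.8
finger_force: 4.5
time: 21.55
tool_pos: [614.0, -311.0, 204.1]
tcp_rot: [-3.137, 0.004, -3.052]
contact_force: [-3.0, -0.0, 15.6]
grip_width: 0.7
finger_force: 7.8
```

```bash
python3 -m jog '[[0,0,-20,0,0,0],[-20,0.2,0,0,0,0],[-20,0.2,0,0,0,0],[0,0,0,0,0,0],[0,0,0,0,0,0],[0,0,12,0,0,0],[0,0,6,0,0,0],[0,0,4,0,0,0],[0,0,0,0,0,0],[0,0,0,0,0,0]]' 0;  python3 -m jog '[[0,0,2,0,0,0],[0,0,0,0,0,0],[0,0,2,0,0,0],[0,0,0,0,0,0]]';  python3 -m jog '[[0,0,2,0,0,0],[0,0,0,0,0,0]]'; python3 -m jog '[[0,0,2,0,0,0],[0,0,0,0,0,0]]'
```

```text
time: 22.55
tool_pos: [653.1, -306.0, 198.3]
tcp_rot: [3.142, 0.0, -3.052]
contact_force: [0.4, -0.9, -0.1]
grip_width: 0.2
finger_force: 0.0
time: 22.95
tool_pos: [653.1, -305.7, 193.9]
tcp_rot: [3.141, -0.0, -3.051]
contact_force: [-1.2, 0.9, 0.2]
grip_width: 0.6
finger_force: 0.0
time: 23.15
tool_pos: [653.1, -305.7, 191.9]
tcp_rot: [3.141, -0.0, -3.051]
contact_force: [0.0, 0.3, -0.2]
grip_width: 0.6
finger_force: 0.0
time: 23.35
tool_pos: [653.4, -305.9, 191.2]
tcp_rot: [-3.141, 0.001, -3.051]
contact_force: [-0.9, 0.8, 3.4]
grip_width: 0.2
finger_force: 1.6
```

The pin tip is at 191.3 and the door top at 204.4. Fully seated they should differ by 14 mm, and they differ by 13, so the door is fully down. I'll retreat and hand in.

```bash
python3 -m jog '[[0,0,-20,0,0,0],[0,0,-30,0,0,0],[0,0,-30,0,0,0],[0,0,-30,0,0,0],[0,0,0,0,0,0],[0,0,0,0,0,0],[0,0,0,0,0,0],[0,0,0,0,0,0],[0,0,0,0,0,0],[0,0,0,0,0,0]]'; python3 - <<'E'
from h import *
for c in('scene','top'):
    cap(c)
    for t in('tall_door_center','short_door'):
        print(c,t,[(round(d['p'],2),d['pixel']) for d in bot.outline_of(t,c)])
print(bot.close_job())
E
```

```text
time: 24.35
tool_pos: [653.1, -305.7, 299.5]
tcp_rot: [3.141, -0.001, -3.051]
contact_force: [-0.4, -0.0, 0.4]
grip_width: 0.6
finger_force: 0.0
scene tall_door_center [(0.64, [418.6, 316.9])]
scene short_door []
top tall_door_center [(0.78, [186.2, 249.6]), (0.72, [485.7, 172.7])]
top short_door [(0.73, [289.2, 210.5])]
the job is handed in; nothing more can be done
None
```

The tall door is hanging on the cabinet with both knuckles fully down on the pins (checked by touch to about 1 mm). The short door is still in the rack, and I handed the job in at about 25 s, with the gripper clear of the door.

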